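# Press the rope bushing home in a ladder rung and hold it for the glue

### The job

Slide the wooden rung along the V trough, under the head of the arbor press, until its end is against the yellow end stop and its brass bushing, which stands up and has just been glued, is under the ram. Then pull the press lever with the red grip down until the bushing is fully home, and finish while still holding it down with a steady 12 N or so at the grip (at least 10 N; over 20 N could crush the wood), because the glue needs the pressure: do not let go. Leave the other things on the bench where they are.

Things in the scene. Friction and masses are not known exactly. Their poses are not given: they have to be found in the camera images.
- press: Blue hand arbor press, 240 (x) by 130 mm base, fixed. Origin on the bench under the ram's axis; x to the column at the back, y along the V trough to the end stop, z up. Trough 41 mm wide, edges 68 mm above the bench, from y -290 to +50 mm. The head overhangs it: y within 32, x -30 to +123, z 135 to 255 mm; column from x +61 mm; spring housing on the head's -y side to y -56, z 170 to 230 mm.
- stop (a point): Centre of the stop face that the rung butts against, on the rung's axis as it lies in the trough: in the press frame x 0, y +40, z 78.3 mm. Axes as the press. The yellow end stop is 36 mm wide and its top is 97 mm above the bench.
- ram: Square steel ram, 25 by 25 mm, coming down out of the press head. Origin at the centre of its lower face; at rest 115.3 mm above the bench. It is geared to the lever: 20 mm down per rad of lever.
- rung: Round wooden rung, 40 mm diameter, 300 mm long, 0.25 to 0.45 kg, lying loose in the trough, its axis 78.3 mm above the bench. Origin on its axis at mid-length; y along it towards the end stop, z to the bushing's side (up). Starts 80 to 150 mm short of the stop.
- rung_end (a point): Centre of the rung's leading end face (150 mm along +y from the rung's origin); it has to come against the stop.
- bushing (a joint): Brass bushing, 20 mm flange, in the rung's cross hole 40 mm from the leading end, standing up. Value = how far it is pressed in, m: starts at 0 to 0.002 (flange top 9 to 7 mm above the wood's crown), 0.008 = fully home (flange on the wood, its top 1 mm above the crown). A press fit: takes about 30 N at the ram to move, and stays where it is left.
- glue: White glue bottle with a red cap, 52 mm in diameter, 130 mm tall, origin at the centre of its underside. Leave it.
- dish: Round aluminium dish with spare brass bushings, 100 mm in diameter, 30 mm high, origin at the centre of its underside. Leave it.
- mallet: Rubber mallet with a wooden handle, 260 mm long, lying, origin under its middle. Leave it.
- wrench: Steel wrench, 180 mm long, lying, origin under its middle. Leave it.
- tape: Yellow tape measure, 68 by 38 by 62 mm, origin at the centre of its underside. Leave it.
- done_a: Finished rung, 300 by 40 mm, lying on the low wooden rack, origin at its middle. Leave it.
- done_b: Second finished rung on the rack, same size and origin. Leave it.
- lever: Press lever, 14 mm bar on the head's +y side. Origin on its hinge axis (along press y) at x 32, y 54, z 200 mm of the press; its x axis runs along the bar, away from the grip. At rest the bar rises 0.6 rad above level towards press -x. Pulled down by 0.4 to 0.5 rad the ram meets the bushing; it is home after 0.80 to 0.85 rad (bar 0.2 rad below level); end of travel 1.2 rad.
- grip (a point): Middle of the red plastic grip at the lever's end (26 mm diameter, 85 mm long along the bar), on the bar's axis, 190 mm from the hinge axis. 307 mm above the bench at rest, 155 to 162 mm with the bushing home. Push it from above or hold it between the fingers. A spring lifts it: 2 N at rest, 5 N when down; pressing the bushing in adds 3 N; once home each extra N adds about 9 N at the ram.

How it is judged:
On the way, in this order (a step that is already met when the one before it is completed fails the run):
1. the rung's end is against the end stop (within 4 mm), the bushing still standing proud (y of rung_end in the frame of stop above -0.004 m and distance between rung_end and stop below 0.006 m and value of joint bushing below 0.004 m), for 0.2 s.
2. the ram has pressed the bushing home (within 1 mm) (value of joint bushing above 0.007 m and contact force between ram and rung above 10 N), for 0.2 s.
At the end, for the whole second after the job is handed in: Through the last second the robot is still on the lever holding it down and still: the rung's end is within 4 mm of the end stop, the bushing is home within 1 mm, and the ram presses on it with 20 to 180 N (about 8 to 24 N at the grip) (distance between rung_end and stop below 0.006 m and y of rung_end in the frame of stop above -0.004 m and value of joint bushing above 0.007 m and contact force between ram and rung between 20 and 180 N and angular speed of lever below 0.05 rad/s and contact force between any of the fingers, the arm and lever above 2 N); the arm keeps its last pose, push and grip.
It fails at once if the ram presses harder than 250 N and crushes the rung (contact force between ram and rung above 250 N).
It fails at once if a bystander is moved by more than 20 mm (distance of any of glue, dish, mallet, wrench, tape, done_a, done_b from where it was at the start of the episode above 0.02 m).
It also fails if it takes over 58 s, if anything falls off the work surface, if the arm or the gripper's body presses on something with over 40 N, if the wrist force passes 120 N, or if a joint passes its speed limit or range.

### The arm

A 7-joint arm with a two-finger parallel gripper is mounted at the origin on the work surface. World frame = base frame: x ahead of the robot, y to its left, z up, the work surface at z = 0. Lengths are in m, angles in rad, forces in N, time in s.
With the tool pointing down it reaches from about 0.425 to 0.875 m from the base axis. Payload 4.7 kg.
Tool frame: the origin (TCP) lies midway between the tips of the shut fingers; the grasp point (between the pads) lies 19 mm behind it (ctrl.grip_point_offset is the distance from the TCP to the grasp point, in m); z points along the fingers, y is the line along which they close (so a half turn about z gives the same grasp; the last joint's range is limited). The gripper opens to 87 mm and grips with 3 to 60 N. Pads are 19 mm wide; open, the fingers measure 117 mm over their backs; the gripper's body (75 mm by 190 mm) begins 51 mm behind the grasp point.
Start: joints at [1.159, 0.321, -0.07, 1.45, 0.023, 1.371, -0.057], TCP at [0.268, -0.592, 0.223] pointing down, gripper open.
Joint ranges: [-2.86, 2.86], [-0.3, 2.09], [-1.38, 1.24], [0.06, 2.45], [-1.56, 4.7], [0.09, 2.05], [-2.69, 2.69]. Speed limits (rad/s): [2.57, 2.57, 3.14, 3.14, 3.14, 3.14, 3.14].

### API

Orientations are given as a rotation vector (axis times angle).
In Python, from bench import ctrl gives the robot as it stands.
- The arm moves only by the tool move_arm, never from a script. Its argument "increments" is text: rows parted by semicolons, each of 7 numbers parted by spaces: the shift along the world's x, y, z in mm, then the turn, a rotation vector about the world's x, y, z in degrees, then the closure in counts, from 0 (fully open) to 255 (shut). A call has exactly 8 rows; each row shifts and turns the commanded pose from where the row before left it; what a row does not reach is not made up. A row lasts 1/12 s, in which the tool goes at most 41.7 mm and 7.16 degrees, less where a joint would pass 70% of its speed; a pose out of reach is approached as far as the arm can. A call with a gripper value outside its range is refused whole. The fingers move at their own pace and stop on an object; "grip_force" is the grip in N (left out, the last holds). Time passes only in rows, so rows that do not move let the fingers close, or fill a call up. It gives the time, the measured TCP pose, the force, the opening and the grip force at its end, in the units of the state.
- ctrl.get_state(): the state, without advancing time (a new reading comes with each control period).
- ctrl.get_image(name): name is "scene" or "top" or "wrist"; returns a dict with "frame" (384x512x3 uint8, red, green, blue), "depth" (384x512 float32, m along the optical axis (not along the pixel's ray), 0 where there is no reading), "fx", "fy", "cx", "cy" (pixels), "position" and "orientation" of the camera in the world. Camera axes: x right, y down, z forward; pixel columns grow to the right and rows downward; lengths in m; the calibration is good to about 2 mm. The wrist camera is an equidistant fisheye: a pixel r from the principal point sees the ray r / f radians off the axis. A picture is of the moment at which its call begins.
- ctrl.close_job(): hands the job in; it is judged then, once.
Trained networks look in a picture, given as the dict that the camera call returned (one of the last four; its "shot" number tells which), for a name from the list of things; names that differ only in an ending like _2 or _b are one class to them, and where a whole thing is asked for, a point or a joint stands for the part that bears it (a point fixed in the world has none). Each returns a list of dicts, best first, with "score" (0 to 1); they miss things now and then, are a little off and sometimes report something else, mostly with a low value. They report only what shows in the picture. A call takes as long as a camera call.
- ctrl.find_in(target, picture): "centre" ([x, y, z] in m, in world coordinates, good to about 4 mm: the middle of the surface that is visible of it).
- ctrl.silhouettes(target, picture): "region" (384x512 bool, what is visible of it).
The state is a dict: "time": time; "joint_positions": joint angles; "qd": joint speeds; "joint_torque": joint torques, N m; "position": TCP position; "tool_rot": TCP orientation; "ft_force": force on the tool from outside, world axes, zero at the start; "torque": the same for the moment, N m; "grip_width": opening from 0.0 (shut) to 1.0 (fully open); "grip_force": force on a finger pad.
Only numpy, scipy, OpenCV 4.12 (cv2) and the standard library are available. Lean on these libraries where they do the work, as an engineer would, in place of code of your own. Each camera call takes 0.05 s, during which the arm holds its last target. There are 200 camera calls.

## Working session

There is one attempt and no reset: what is moved stays moved. The work goes in short steps, Python scripts to look and compute and a tool call to move; the robot and the scene stay as the last step left them, time stands still between calls to the robot, and variables do not carry over. Pictures are saved under pics/ and viewed, at most 10 in all, crops included, and the job is handed in when it is done.

Besides the shell and the picture viewer there is one more tool, called after "Request:" by a JSON object that holds its "method" and its "body", one argument or row to a line. move_arm: Moves the arm, as the interface text tells. Its arguments: {"type":"object","properties":{"increments":{"type":"string"},"grip_force":{"type":"number"}},"required":["increments"]}

```bash
ls; mkdir -p pics; cat > h.py <<'E'
import numpy as np, cv2
from scipy.spatial.transform import Rotation as R
from bench import ctrl
def rot(o):
    o=np.array(o,float)
    if o.shape==(3,3): return o
    return R.from_rotvec(o).as_matrix() if o.size==3 else R.from_quat(o).as_matrix()
def cloud(p):
    v,u=np.mgrid[0:384,0:512]; d=p['depth']
    c=np.stack([(u-p['cx'])/p['fx']*d,(v-p['cy'])/p['fy']*d,d],-1)
    return c@rot(p['orientation']).T+np.array(p['position'])
E
python3 - <<'E'
from h import *
s=ctrl.get_state(); print(s)
ims=[]
for n in ['scene','top']:
    p=ctrl.get_image(n); ims.append(p['frame']); print(n,p['position'],p['orientation'],p['fx'])
    C=cloud(p)
    for t in ['press','rung','ram','bushing','lever','grip','rung_end','stop','glue','dish','mallet','wrench','tape','done_a']:
        try:
            f=ctrl.find_in(t,p); print(t,[(np.round(x['centre'],3).tolist(),round(x['score'],2)) for x in f[:3]])
        except Exception as e: print(t,e)
cv2.imwrite('pics/a.png',cv2.cvtColor(np.vstack(ims)[:, :],cv2.COLOR_RGB2BGR)[:, :] if 0 else cv2.resize(cv2.cvtColor(np.hstack(ims),cv2.COLOR_RGB2BGR),(800,300)))
cv2.imwrite('pics/s.png',cv2.cvtColor(ims[0],cv2.COLOR_RGB2BGR));cv2.imwrite('pics/t.png',cv2.cvtColor(ims[1],cv2.COLOR_RGB2BGR))
E
```

```text
pics
{'time': 0.0, 'joint_positions': array([ 1.15906736,  0.32184598, -0.07006265,  1.45164062,  0.02261121,
        1.3708182 , -0.05687488]), 'qd': array([-0.00097101,  0.00049332, -0.00143961,  0.00150115, -0.00115791,
        0.00038286,  0.0005277 ]), 'joint_torque': array([ 1.40073048e-04, -4.91288352e+01, -4.03785277e-01, -3.12525558e+01,
       -6.38705771e-02,  4.37966001e-02,  1.70072376e-04]), 'position': array([ 0.26821165, -0.59148314,  0.22146369]), 'tool_rot': array([-3.06882848e+00, -6.63511989e-01,  8.14871393e-04]), 'ft_force': array([-0.01075539,  0.96948901,  0.80131157]), 'torque': array([ 0.03241051, -0.01553646, -0.01718755]), 'grip_force': 0.0, 'grip_width': 1.0007692945674214}
scene [ 0.9639941  -0.82036928  1.02057013] [-2.20773184 -0.64224962  0.26279634] 424.3693865751754
press [([0.658, 0.082, 0.12], 0.79)]
rung [([0.578, -0.109, 0.093], 0.8)]
ram [([0.411, -0.041, 0.072], 0.52)]
bushing []
lever [([0.512, 0.189, 0.306], 0.57)]
grip [([0.516, 0.194, 0.303], 0.57), ([0.322, -0.364, 0.022], 0.4)]
rung_end [([0.575, -0.099, 0.094], 0.84)]
stop [([0.657, 0.0
[... 548 characters left out ...]
.108, 0.215], 0.57)]
rung [([0.577, -0.082, 0.099], 0.59)]
ram [([0.331, -0.341, 0.026], 0.73), ([0.608, 0.127, 0.286], 0.47), ([0.606, 0.112, 0.212], 0.33)]
bushing []
lever [([0.547, 0.192, 0.279], 0.76), ([0.466, 0.307, 0.055], 0.66), ([0.452, 0.4, 0.056], 0.59)]
grip [([0.546, 0.186, 0.277], 0.63)]
rung_end [([0.571, -0.076, 0.095], 0.8)]
stop [([0.602, 0.111, 0.21], 0.77), ([0.605, 0.127, 0.287], 0.64), ([0.41, 0.22, 0.058], 0.45)]
glue [([0.394, -0.022, 0.097], 0.56)]
dish [([0.402, -0.197, 0.011], 0.82)]
mallet [([0.328, -0.34, 0.026], 0.72)]
wrench [([0.569, -0.42, 0.011], 0.75)]
tape [([0.412, 0.221, 0.06], 0.85)]
done_a [([0.467, 0.304, 0.057], 0.86), ([0.453, 0.399, 0.055], 0.68)]
```

View pics/s.png

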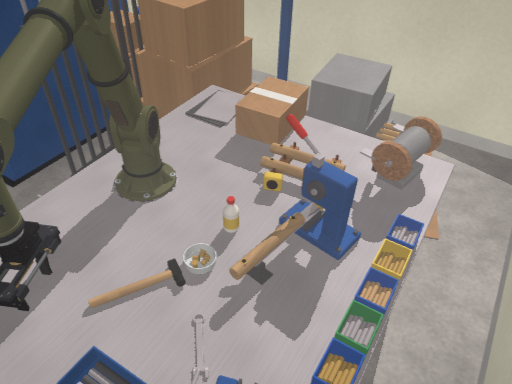

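View pics/t.png

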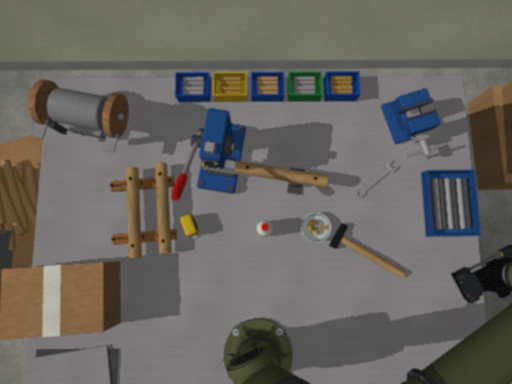

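The scene view shows the rung at (235–320, 210–270), the press head around (330,195) and the red grip at (297,126). The top view shows the rung running from (237,165) to (327,182), the grip at (178,187) and the head at (215,135).

```bash
python3 - <<'E'
from h import *
for n in ['top','scene']:
    p=ctrl.get_image(n); C=cloud(p); ok=p['depth']>0
    for t in ['rung','grip']:
        f=ctrl.silhouettes(t,p)
        for g in f[:2]:
            P=C[g['region']&ok]; print(n,t,g['score'],len(P),P.min(0).round(3),P.max(0).round(3))
    # rung: points with z 0.085..0.101 near
    m=ok&(C[...,2]>.088)&(C[...,2]<.108)&(abs(C[...,0]-.585)<.06)&(C[...,1]<.06)&(C[...,1]>-.3)
    P=C[m]; 
    for it in range(3):
        c=P[:,:2].mean(0); w,V=np.linalg.eigh(np.cov((P[:,:2]-c).T)); d=V[:,1]*np.sign(V[1,1]); nn=np.array([d[1],-d[0]])
        r=(P[:,:2]-c)@nn; P=P[abs(r)<.02]
    t=(P[:,:2]-c)@d
    print(n,'rung c',c,'dir',d,np.degrees(np.arctan2(d[1],d[0])),'ends',c+d*t.min(),c+d*t.max(),np.ptp(t),'zmax',np.percentile(P[:,2],[50,98]))
    # width check + zprofile across
    rr=(P[:,:2]-c)@nn; print([ (round(a,3),np.median(P[abs(rr-a)<.002,2]).round(4)) for a in np.arange(-.016,.017,.004) if (abs(rr-a)<.002).any()])
    # bushing: above crown
    q=(C[...,:2]-c)@nn; tt=(C[...,:2]-c)@d
    b=ok&(C[...,2]>.101)&(C[...,2]<.115)&(abs(q)<.02)&(abs(tt)<.25); 
    if b.any(): print('high',b.sum(),C[b].mean(0),C[b].min(0),C[b].max(0))
    # head top
    h=ok&(C[...,2]>.245)&(C[...,2]<.262)&(abs(C[...,0]-.62)<.15)&(abs(C[...,1]-.1)<.1)
    P=C[h][:,:2].astype(np.float32); print('head',len(P),cv2.minAreaRect(P),np.median(C[h][:,2]))
    print('corners',cv2.boxPoints(cv2.minAreaRect(P)))
    h=C[ok&(C[...,2]>.115)&(C[...,2]<.34)&(C[...,0]>.4)&(C[...,0]<.8)&(abs(C[...,1]-.15)<.12)]
    fr=p['frame']; red=ok&(fr[...,0]>130)&(fr[...,1]<70)&(fr[...,2]<70)&(C[...,2]>.2)
    P=C[red]; print('red',len(P),P.mean(0) if len(P) else 0, P.min(0),P.max(0))
    cx=cv2.resize(cv2.cvtColor(fr[70:220,150:350] if n=='top' else fr[100:290,220:400],cv2.COLOR_RGB2BGR),None,fx=4 if n=='top' else 3,fy=4 if n=='top' else 3,interpolation=cv2.INTER_CUBIC)
    cv2.imwrite(f'pics/c_{n}.png',cx[:600,:800])
E
```

```text
top rung 0.95 1118 [ 0.53  -0.228 -0.003] [0.614 0.068 0.111]
top grip 0.96 547 [0.456 0.159 0.001] [0.735 0.256 0.341]
top rung c [ 0.57047926 -0.0858525 ] dir [0.17009214 0.98542816] 80.20682390325489 ends [ 0.54593414 -0.22805455] [0.59565314 0.05999224] 0.2923062356615119 zmax [0.0959671  0.10368947]
[(np.float64(-0.016), np.float64(0.0909)), (np.float64(-0.012), np.float64(0.0935)), (np.float64(-0.008), np.float64(0.0957)), (np.float64(-0.004), np.float64(0.0982)), (np.float64(0.0), np.float64(0.0989)), (np.float64(0.004), np.float64(0.0982)), (np.float64(0.008), np.float64(0.0973)), (np.float64(0.012), np.float64(0.0953)), (np.float64(0.016), np.float64(0.0921))]
high 91 [ 0.5717195  -0.07885865  0.10348179] [ 0.54000094 -0.21927006  0.10105242] [0.59995211 0.0382049  0.11078974]
head 1083 ((0.6384834051132202, 0.12320990860462189), (0.08693227171897888, 0.18622316420078278), 69.17878723144531) 0.2549084940953166
corners [[0.5360024  0.11567916]
 [0.71006405 0.04948558]
 [0.7409644  0.13074066]
 [0.56690276 0.19693424]]
red 95 [0.48998215 0.20538289 0.32212223] [0.45820386 0.19
[... 579 characters left out ...]
), np.float64(0.0992)), (np.float64(0.0), np.float64(0.0988)), (np.float64(0.004), np.float64(0.097)), (np.float64(0.008), np.float64(0.0948)), (np.float64(0.012), np.float64(0.0912)), (np.float64(0.016), np.float64(0.0892))]
high 100 [ 0.57706531 -0.06873258  0.10330088] [ 0.54790074 -0.22561878  0.1010339 ] [0.60273196 0.06202387 0.11170025]
head 766 ((0.6426131725311279, 0.1305774748325348), (0.0916672945022583, 0.18502186238765717), 78.13579559326172) 0.2557815348585628
corners [[0.5426554  0.10474253]
 [0.7237248  0.06670336]
 [0.74257094 0.15641242]
 [0.56150156 0.19445159]]
red 123 [0.49731267 0.19075508 0.31372922] [0.46343485 0.18093047 0.2852782 ] [0.53495789 0.20355274 0.34252883]
```

View pics/c_scene.png

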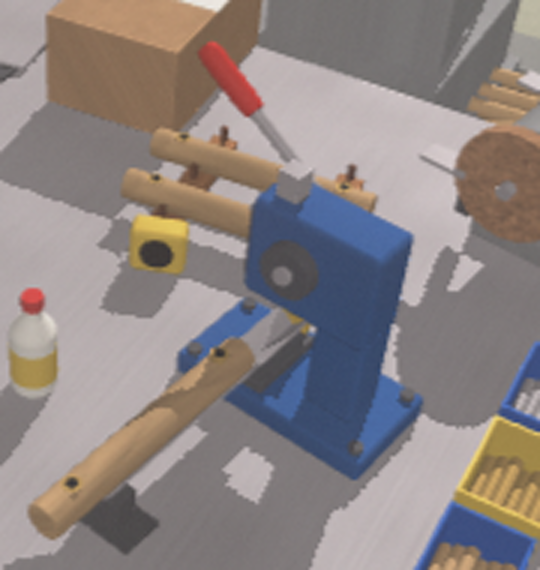

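The crop shows the rung in the trough short of the press, with its leading end at crop (245,350). The press origin is about (0.609, 0.124), yaw of y about 80°. Both the grip and the rung axis give that origin. The gap to the stop is about 98 mm. I'll go behind the trailing end with the fingers shut.

Request:
{"method": "move_arm", "body": {
  "increments": "30 32 0 0 0 -4.3 255;30 32 0 0 0 -4.3 255;30 32 0 0 0 -4.3 255;30 32 0 0 0 -4.3 255;30 32 0 0 0 -4.3 255;30 32 0 0 0 -4.3 255;30 32 0 0 0 -4.3 255;30 32 0 0 0 -4.2 255"
}}

```text
time: 2.47
position: [0.4975, -0.3472, 0.2229]
tool_rot: [3.129, -0.277, 0.001]
ft_force: [0.7, -0.3, -0.4]
grip_width: 0.477
grip_force: 0.0
```

Request:
{"method": "move_arm", "body": {
  "increments": "10 15 0 0 0 0 255;10 15 0 0 0 0 255;10 15 0 0 0 0 255;0 0 -35 0 0 0 255;0 0 -35 0 0 0 255;0 0 -35 0 0 0 255;0 0 -30 0 0 0 255;0 0 0 0 0 0 255"
}}

```text
time: 3.13
position: [0.5219, -0.3014, 0.0807]
tool_rot: [-3.125, 0.27, 0.017]
ft_force: [-1.0, 0.1, -0.5]
grip_width: 0.008
grip_force: 0.0
```

```bash
python3 - <<'E'
from h import *
s=ctrl.get_state(); print(s['position'],R.from_rotvec(s['tool_rot']).as_matrix().round(3),s['ft_force'],s['grip_width'])
p=ctrl.get_image('scene'); cv2.imwrite('pics/d.png',cv2.resize(cv2.cvtColor(p['frame'][120:340,160:400],cv2.COLOR_RGB2BGR),None,fx=2.5,fy=2.5,interpolation=cv2.INTER_CUBIC))
E
```

```text
[ 0.52187066 -0.30140226  0.08074845] [[ 0.985 -0.172 -0.011]
 [-0.172 -0.985  0.006]
 [-0.012 -0.004 -1.   ]] [-1.00627332  0.1256637  -0.52615144] 0.008035449772216062
```

View pics/d.png

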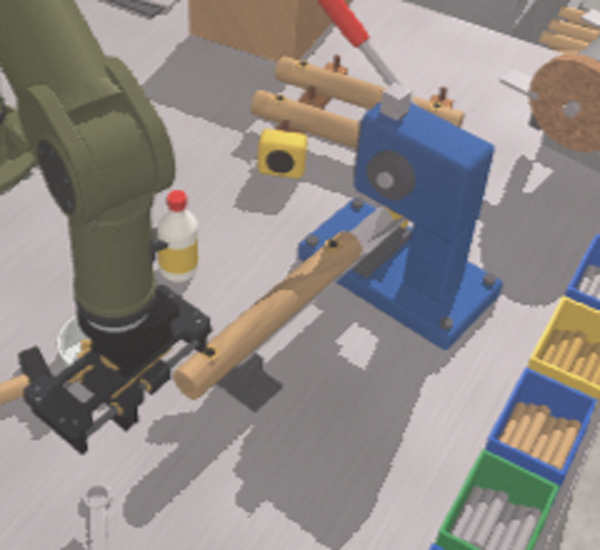

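The fingers are shut behind the trailing end, which is at crop (190,378), and about 14 mm off axis in x. I'll centre them, then push along (0.173, 0.985).

Request:
{"method": "move_arm", "body": {
  "increments": "7 0 -1 0 0 0 255;7 0 -1 0 0 0 255;2 12 0 0 0 0 255;2 12 0 0 0 0 255;2 12 0 0 0 0 255;2 10 0 0 0 0 255;1 5 0 0 0 0 255;1 5 0 0 0 0 255"
}}

```text
time: 3.85
position: [0.5507, -0.2464, 0.0859]
tool_rot: [3.13, -0.269, 0.0]
ft_force: [-0.2, -0.6, 0.2]
grip_width: 0.001
grip_force: 0.0
```

Request:
{"method": "move_arm", "body": {
  "increments": "1 6 0 0 0 0 255;1 6 0 0 0 0 255;1 6 0 0 0 0 255;1 6 0 0 0 0 255;1 6 0 0 0 0 255;1 6 0 0 0 0 255;1 6 0 0 0 0 255;1 6 0 0 0 0 255"
}}

```text
time: 4.52
position: [0.5585, -0.1996, 0.0856]
tool_rot: [3.129, -0.272, 0.0]
ft_force: [-0.3, -3.8, -0.2]
grip_width: 0.002
grip_force: 1.8
```

```bash
cat > r.py <<'E'
from h import *
s=ctrl.get_state(); print(s['time'],s['position'],s['ft_force'])
o=np.array([.609,.124]); d=np.array([.173,.985]); n=np.array([.985,-.173])
print('tcp press frame xy',(s['position'][:2]-o)@n,(s['position'][:2]-o)@d)
p=ctrl.get_image('scene'); C=cloud(p); q=C[...,:2]-o; X=q@n;Y=q@d
m=(p['depth']>0)&(abs(X)<.012)&(C[...,2]>.09)&(C[...,2]<.103)&(Y>-.45)&(Y<.06)
print('rung Y range',np.percentile(Y[m],[1,50,99]),'X at crown',np.median(X[m&(C[...,2]>.097)]))
cv2.imwrite('pics/%d.png'%int(s['time']*100),cv2.resize(cv2.cvtColor(p['frame'][120:340,160:400],cv2.COLOR_RGB2BGR),None,fx=2.5,fy=2.5,interpolation=cv2.INTER_CUBIC))
E
python3 r.py
```

```text
4.5167 [ 0.55853417 -0.19956725  0.08564994] [-0.2950916  -3.76284429 -0.21128057]
tcp press frame xy 0.006268287495788352 -0.3274443314251024
rung Y range [-0.33691651 -0.13678445 -0.02124772] X at crown 0.0034490320805548487
```

Request:
{"method": "move_arm", "body": {
  "increments": "0 6 -1 0 0 0 255;1 6 -1 0 0 0 255;1 6 -1 0 0 0 255;1 6 0 0 0 0 255;1 6 0 0 0 0 255;1 6 0 0 0 0 255;1 3 0 0 0 0 255;0 0 0 0 0 0 255"
}}

```text
time: 5.23
position: [0.5652, -0.1636, 0.0844]
tool_rot: [3.125, -0.272, 0.004]
ft_force: [-1.6, -7.1, 6.1]
grip_width: 0.011
grip_force: 3.7
```

```bash
python3 r.py
```

```text
5.2333 [ 0.5651667  -0.1635926   0.08444622] [-1.58372519 -7.09703631  6.09333451]
tcp press frame xy 0.006577716044758493 -0.2908618748638963
rung Y range [-0.29998251 -0.09786166  0.00649719] X at crown 0.0036104187607817716
```

```bash
python3 - <<'E'
from h import *
p=ctrl.get_image('scene');a=cv2.resize(p['frame'][180:300,200:340],None,fx=4,fy=4,interpolation=cv2.INTER_CUBIC)
cv2.imwrite('pics/e.png',cv2.cvtColor(a,cv2.COLOR_RGB2BGR))
s=ctrl.get_state();print(s['position'],s['ft_force'],s['torque'])
Rm=rot(p['orientation']);c=(np.array(s['position'])-p['position'])@Rm
print('tcp px in crop',((c[0]/c[2]*p['fx']+p['cx']-200)*4,(c[1]/c[2]*p['fy']+p['cy']-180)*4))
E
```

```text
[ 0.56513583 -0.16357473  0.0841718 ] [-0.6012626  -8.30530383  4.62209616] [-1.5197167   0.21997347  0.06844839]
tcp px in crop (np.float64(203.92617843545395), np.float64(319.91629520328934))
```

View pics/e.png

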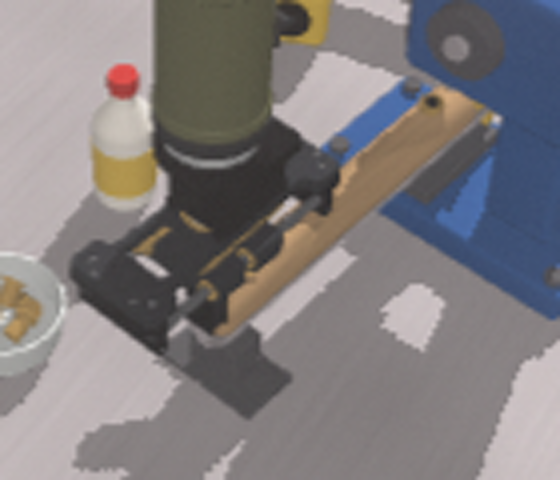

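The fingers at (210,310) push the end squarely. The bushing, the dark dot at (432,100), is nearing the head. I'll continue until the force rises.

Request:
{"method": "move_arm", "body": {
  "increments": "1 5 1 0 0 0 255;1 5 1 0 0 0 255;1 5 0 0 0 0 255;0 4 0 0 0 0 255;1 4 0 0 0 0 255;1 4 0 0 0 0 255;0 2 0 0 0 0 255;0 0 0 0 0 0 255"
}}

```text
time: 6.0
position: [0.5682, -0.1396, 0.0846]
tool_rot: [3.119, -0.276, -0.001]
ft_force: [-2.1, -16.6, 0.1]
grip_width: 0.009
grip_force: 8.0
```

```bash
python3 r.py
```

```text
6.0 [ 0.56821212 -0.13962858  0.08459102] [ -2.05803666 -16.55441185   0.07106027]
tcp press frame xy 0.005431681892699686 -0.2667304553439238
rung Y range [-0.27597949 -0.08568424  0.0028761 ] X at crown 0.0037191708967486085
```

Request:
{"method": "move_arm", "body": {
  "increments": "0 1 0 0 0 0 255;0 1 0 0 0 0 255;0 1 0 0 0 0 255;0 1 0 0 0 0 255;0 0 0 0 0 0 255;0 0 0 0 0 0 255;0 0 0 0 0 0 255;0 0 0 0 0 0 255"
}}

```text
time: 6.72
position: [0.568, -0.1396, 0.0847]
tool_rot: [3.115, -0.28, 0.0]
ft_force: [-1.5, -21.6, -0.6]
grip_width: 0.002
grip_force: 10.9
```

```bash
python3 r.py; python3 - <<'E'
from h import *
p=ctrl.get_image('scene');a=cv2.resize(p['frame'][170:290,210:350],None,fx=4,fy=4,interpolation=cv2.INTER_CUBIC)
cv2.imwrite('pics/f.png',cv2.cvtColor(a,cv2.COLOR_RGB2BGR))
E
```

```text
6.7167 [ 0.56800045 -0.13958475  0.08474317] [ -1.45689686 -21.59408192  -0.59765227]
tcp press frame xy 0.005215600779272668 -0.26672390442571586
rung Y range [-0.27578065 -0.08505132  0.00494643] X at crown 0.003777994341635905
```

View pics/f.png

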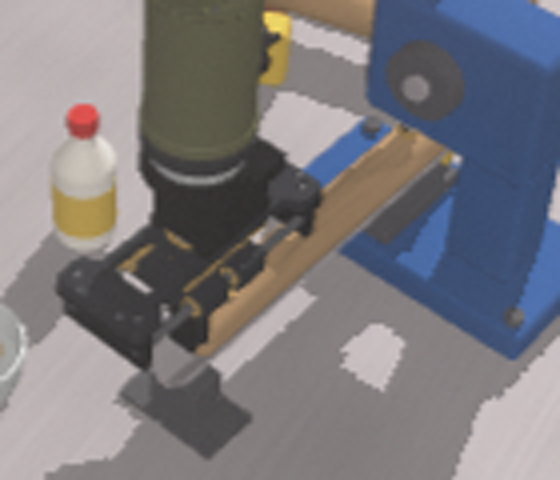

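The rung no longer moves while the push rises to 21 N, and its tail sits about 30 mm inside the trough end at (165,370). It's against the stop. I'll back off, rise and go over the grip.

Request:
{"method": "move_arm", "body": {
  "increments": "-1 -6 0 0 0 0 255;-2 -12 0 0 0 0 255;-4 -20 0 0 0 0 255;-4 -20 0 0 0 0 255;0 0 20 0 0 0 255;0 0 38 0 0 0 255;0 0 38 0 0 0 255;0 0 38 0 0 0 255"
}}

```text
time: 7.48
position: [0.558, -0.1834, 0.2194]
tool_rot: [-3.127, 0.267, 0.003]
ft_force: [1.2, 0.4, -0.5]
grip_width: 0.004
grip_force: 0.0
```

Request:
{"method": "move_arm", "body": {
  "increments": "0 0 38 0 0 0 255;0 0 38 0 0 0 255;0 0 38 0 0 0 255;0 0 38 0 0 0 255;-3 20 20 0 0 0 255;-6 38 0 0 0 0 255;-6 38 0 0 0 0 255;-6 38 0 0 0 0 255"
}}

```text
time: 8.15
position: [0.5369, -0.0483, 0.3907]
tool_rot: [-3.128, 0.268, 0.001]
ft_force: [0.8, 0.4, 0.4]
grip_width: 0.006
grip_force: 0.0
```

```bash
python3 r.py; python3 - <<'E'
from h import *
s=ctrl.get_state(); print(s['joint_positions'])
for n in ['top','scene']:
    p=ctrl.get_image(n); C=cloud(p); ok=p['depth']>0; fr=p['frame']
    red=ok&(fr[...,0]>130)&(fr[...,1]<70)&(fr[...,2]<70)&(C[...,2]>.2)
    P=C[red]; print(n,len(P),P.mean(0),P.min(0),P.max(0))
    f=ctrl.silhouettes('rung',p)
    o=np.array([.609,.124]); d=np.array([.173,.985]); nn=np.array([.985,-.173])
    for g in f[:2]:
        Q=C[g['region']&ok]; Q=Q[(Q[:,2]>.08)&(Q[:,2]<.1)]
        if len(Q): Y=(Q[:,:2]-o)@d; print('rung',g['score'],np.percentile(Y,[1,99]),np.median((Q[Q[:,2]>.097][:,:2]-o)@nn))
    f=ctrl.find_in('bushing',p); print(f[:2])
E
```

```text
8.15 [ 0.53686928 -0.04831327  0.39065928] [0.77835901 0.3994654  0.41350458]
tcp press frame xy -0.04123856551433114 -0.182207190602207
rung Y range [-0.25716155 -0.14249875  0.00202463] X at crown 0.0018563233433366078
[ 0.39645875  0.07137965 -0.39612817  1.41842855  0.02012517  1.65756919
 -1.72497281]
top 117 [0.49055826 0.20427932 0.32161986] [0.45612867 0.19421378 0.29205596] [0.533276   0.21278085 0.34007987]
rung 0.77 [-0.11168629 -0.02370643] -0.0034890048058238135
[{'centre': [0.6044, 0.126, 0.2824], 'score': 0.56}]
scene 123 [0.50175939 0.19118878 0.31165653] [0.46748592 0.181153   0.28330744] [0.53549267 0.20502941 0.33752549]
rung 0.67 [-0.2580787   0.01107348] 0.003025437000061911
[]
```

The rung tail is at press y -0.258, expected -0.260, so it stands at the stop. Next is the grip.

Request:
{"method": "move_arm", "body": {
  "increments": "-6 36 0 0 0 0 255;-6 36 0 0 0 0 255;-6 36 0 0 0 0 255;-6 36 0 0 0 0 255;-6 36 0 0 0 0 255;-6 36 0 0 0 0 255;-6 31 0 0 0 0 255;0 0 0 0 0 0 255"
}}

```text
time: 9.17
position: [0.4929, 0.2023, 0.3905]
tool_rot: [-3.127, 0.255, 0.003]
ft_force: [-0.4, 0.6, 0.5]
grip_width: 0.005
grip_force: 0.0
```

Request:
{"method": "move_arm", "body": {
  "increments": "0 0 -10 0 0 0 255;0 0 -10 0 0 0 255;0 0 -10 0 0 0 255;0 0 -8 0 0 0 255;0 0 -6 0 0 0 255;0 0 -5 0 0 0 255;0 0 -5 0 0 0 255;0 0 -5 0 0 0 255"
}}

```text
time: 9.83
position: [0.4956, 0.195, 0.3313]
tool_rot: [-3.13, 0.272, -0.0]
ft_force: [0.5, -0.3, 0.2]
grip_width: 0.007
grip_force: 0.0
```

```bash
python3 - <<'E'
from h import *
s=ctrl.get_state();print(s['position'],s['ft_force'])
p=ctrl.get_image('scene');a=cv2.resize(p['frame'][70:230,220:380],None,fx=3.5,fy=3.5,interpolation=cv2.INTER_CUBIC)
cv2.imwrite('pics/g.png',cv2.cvtColor(a,cv2.COLOR_RGB2BGR))
E
```

```text
[0.49557895 0.19500288 0.33126108] [ 0.4661419  -0.34882924  0.21144111]
```

View pics/g.png

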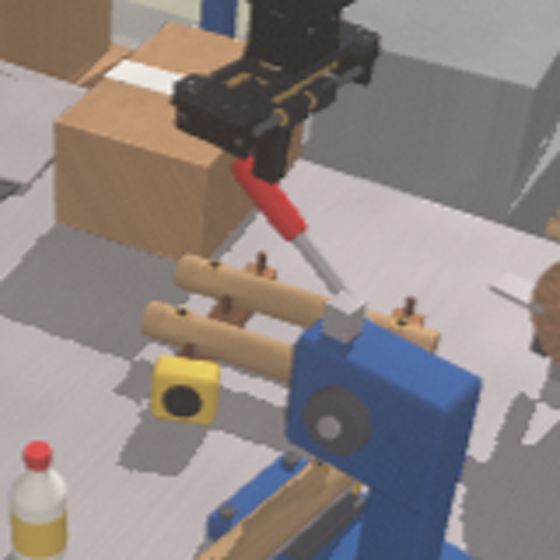

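The finger is just above the grip at (260,170). I'll push down along the arc.

Request:
{"method": "move_arm", "body": {
  "increments": "-6 2 -10 0 0 0 255;-6 2 -10 0 0 0 255;-5 1 -10 0 0 0 255;-5 1 -10 0 0 0 255;-4 1 -10 0 0 0 255;-3 1 -10 0 0 0 255;-2 0 -10 0 0 0 255;-1 0 -10 0 0 0 255"
}}

```text
time: 10.55
position: [0.4628, 0.204, 0.2512]
tool_rot: [-3.129, 0.27, 0.001]
ft_force: [-2.3, 0.2, 5.3]
grip_width: 0.002
grip_force: 2.3
```

Request:
{"method": "move_arm", "body": {
  "increments": "0 0 -8 0 0 0 255;0 0 -8 0 0 0 255;0 0 -6 0 0 0 255;0 0 -6 0 0 0 255;0 0 -5 0 0 0 255;0 0 -5 0 0 0 255;0 0 0 0 0 0 255;0 0 0 0 0 0 255"
}}

```text
time: 11.22
position: [0.4617, 0.2044, 0.2131]
tool_rot: [-3.13, 0.269, 0.006]
ft_force: [-5.0, 0.9, 5.9]
grip_width: 0.004
grip_force: 3.5
```

Request:
{"method": "move_arm", "body": {
  "increments": "0 0 -4 0 0 0 255;0 0 -4 0 0 0 255;0 0 -4 0 0 0 255;1 0 -4 0 0 0 255;1 0 -4 0 0 0 255;0 0 -3 0 0 0 255;1 0 -3 0 0 0 255;0 0 0 0 0 0 255"
}}

```text
time: 11.88
position: [0.4636, 0.2044, 0.1866]
tool_rot: [3.13, -0.269, -0.009]
ft_force: [-7.9, 0.0, 8.1]
grip_width: 0.006
grip_force: 4.8
```

Request:
{"method": "move_arm", "body": {
  "increments": "1 0 -2 0 0 0 255;1 0 -2 0 0 0 255;0 0 -2 0 0 0 255;0 0 -2 0 0 0 255;0 0 -2 0 0 0 255;0 0 0 0 0 0 255;0 0 0 0 0 0 255;0 0 0 0 0 0 255"
}}

```text
time: 12.55
position: [0.4662, 0.2042, 0.1772]
tool_rot: [3.13, -0.269, -0.007]
ft_force: [-7.3, 0.1, 8.1]
grip_width: 0.004
grip_force: 4.7
```

Request:
{"method": "move_arm", "body": {
  "increments": "-1 0 -2 0 0 0 255;-1 0 -2 0 0 0 255;0 0 -1 0 0 0 255;0 0 -1 0 0 0 255;0 0 -1 0 0 0 255;0 0 0 0 0 0 255;0 0 0 0 0 0 255;0 0 0 0 0 0 255"
}}

```text
time: 13.22
position: [0.4667, 0.2041, 0.172]
tool_rot: [-3.129, 0.27, -0.002]
ft_force: [-4.8, -0.5, 13.0]
grip_width: 0.003
grip_force: 7.0
```

Request:
{"method": "move_arm", "body": {
  "increments": "0 0 -1 0 0 0 255;0 0 -1 0 0 0 255;0 0 -1 0 0 0 255;0 0 0 0 0 0 255;0 0 0 0 0 0 255;0 0 0 0 0 0 255;0 0 0 0 0 0 255;0 0 0 0 0 0 255"
}}

```text
time: 13.88
position: [0.4671, 0.2041, 0.1696]
tool_rot: [-3.129, 0.27, -0.003]
ft_force: [-5.7, -1.1, 16.7]
grip_width: 0.004
grip_force: 8.6
```

Request:
{"method": "move_arm", "body": {
  "increments": "0 0 1 0 0 0 255;0 0 1 0 0 0 255;0 0 0 0 0 0 255;0 0 0 0 0 0 255;0 0 0 0 0 0 255;0 0 0 0 0 0 255;0 0 0 0 0 0 255;0 0 0 0 0 0 255"
}}

```text
time: 14.55
position: [0.4669, 0.2041, 0.1709]
tool_rot: [-3.129, 0.27, -0.002]
ft_force: [-3.7, -2.1, 11.4]
grip_width: 0.009
grip_force: 6.7
```

```bash
python3 r.py;python3 - <<'E'
from h import *
s=ctrl.get_state();print(s['position'],s['ft_force'],s['qd'].round(3))
p=ctrl.get_image('scene');a=cv2.resize(p['frame'][110:260,230:380],None,fx=4,fy=4,interpolation=cv2.INTER_CUBIC)
cv2.imwrite('pics/z.png',cv2.cvtColor(a,cv2.COLOR_RGB2BGR))
E
```

```text
14.55 [0.46685478 0.20411734 0.17093569] [-3.65040908 -2.07151603 11.41905823]
tcp press frame xy -0.1538733448002408 0.05432445837278055
rung Y range [-0.25781139 -0.1438434  -0.0071371 ] X at crown 0.0014728927689469447
[0.46685204 0.20413273 0.17092174] [-4.40500497 -1.19714519 13.30716387] [-0.001 -0.    -0.     0.002 -0.    -0.     0.001]
```

View pics/z.png

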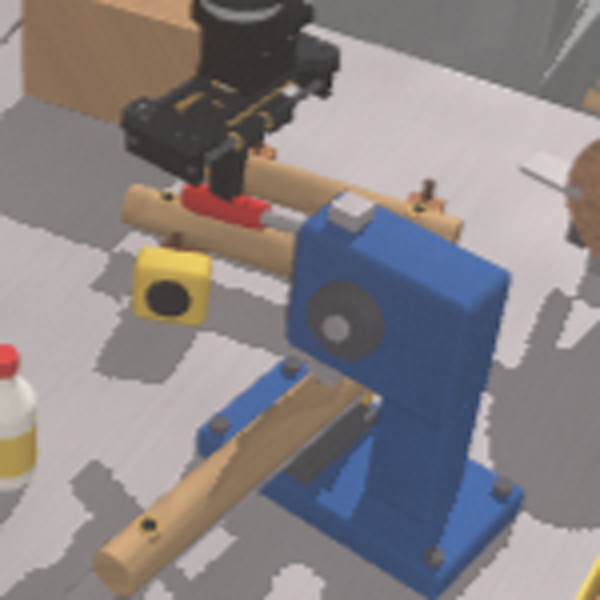

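The finger holds the grip at (225,190), the ram sits on the bushing at (330,375), and the rung hasn't shifted. The push is steady at 12–13 N, with the grip about 158 mm high, inside the home range.

```bash
python3 -c "
from bench import ctrl
print(ctrl.close_job())"
```

```text
the job is handed in; nothing more can be done
None
```

I handed the job in with the rung against the end stop and the bushing pressed home, judging by the camera, grip height and force readings; the lever was still held down at about 12–13 N (the hand-in gave no verdict).

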